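# Tip the chock away and let the damper lever down

## Task

Shut the damper: with the fingertips, first push over the wooden chock that stands in the path of the regulator's weighted lever, so that it falls away from the robot and lies flat on the slate. Then push the lever over the top and leave it to sink by its own weight onto its lower stop, without following or pressing it down. Do not pinch, lift or carry anything, push the chock gently, and leave the other things on the slate undisturbed.

Things in the scene. Friction and masses are not known exactly. Their poses are not given: they have to be found in the camera images.
- regulator: Iron damper regulator bolted to the slate (fixed): base plate 130 x 140 x 12 mm, two cheek plates 85 mm wide (along y), up to 117 mm high, the weighted lever between them, a small crank on the near (-x) face. Origin: centre of its underside. x axis: away from the robot (turned up to 0.25 rad); y axis: the side to which the lever comes down; z up.
- pivot (a point): Centre of the lever's hinge, 90 mm above the regulator's origin; the hinge line runs along the regulator's x axis.
- weight (a point): Centre of the lever's iron weight, a drum of radius 22 mm and length 44 mm (its length along the regulator's x), 150 mm from the pivot on a 12 mm square rod that ends 172 mm from the pivot.
- lever (a joint): Lever angle (rad). 0: leaning back 0.3 past vertical on its rear stop, towards the regulator's -y; 0.3: straight up; 1.87: level along the regulator's +y, on its lower stop, rod 90 mm above the slate. Its weight (0.55 kg) carries it to the side of vertical it is on; gearing damps it (0.5 N m s/rad): once well past vertical it sinks alone in 2 to 4 s. 2 to 6 N at the weight pushes it over.
- chock: Loose hardwood chock standing on end under the lever's path: 30 mm thick (x axis) x 50 mm wide (y axis) x 130 mm tall (z axis), about 0.17 kg. Origin: centre of the end it stands on. At the start its x axis points roughly away from the robot. It stands about 125 mm along +y from the regulator's origin and is taller than the lowered lever, so it would hold the lever up.
- chock_mid (a point): Middle of the chock, 65 mm from the end it stands on (along its z axis).
- gauge: Bystander, loose: nickel-plated pressure gauge standing on a round foot: dial 90 mm across, 125 mm tall in all. Origin: centre of its underside.
- gate_valve: Bystander, loose: brass gate valve standing on the slate, 90 mm long along its y axis, 52 mm wide, round dark handwheel on top at 106 mm height. Origin: centre of its underside.
- sight_tube: Bystander, loose: green glass sight tube standing on end in brass caps, 44 mm across the foot, 143 mm tall. Origin: centre of its underside.
- oil_can: Bystander, loose: steel oil can with a cone spout, 72 mm across, 130 mm tall. Origin: centre of its underside.
- wrench: Bystander, loose: steel wrench lying flat, its length along its x axis (about 0.2 m). Its origin is at its underside.
- spare_weight: Bystander, loose: round iron weight with a small knob, 64 mm across, 50 mm tall. Origin: centre of its underside.
- bolt_cup: Bystander, loose: plain steel cup, 70 mm across the rim, 60 mm tall. Origin: centre of its underside.

How it is judged:
By the outcome, as a careful person would: the job done as asked, in the order asked, and still so for the second after the job is handed in, with the robot touching nothing.
It also fails if it takes over 45 s, if anything falls off the work surface, if the arm or the gripper's body presses on something with over 40 N, if the wrist force passes 120 N, or if a joint passes its speed limit or range.

## Robot

A 6-joint arm with a two-finger parallel gripper is mounted at the origin on the work surface. World frame = base frame: x ahead of the robot, y to its left, z up, the work surface at z = 0. Lengths are in m, angles in rad, forces in N, time in s.
With the tool pointing down it reaches from about 0.35 to 0.925 m from the base axis. Payload 6.4 kg.
Tool frame: the origin (TCP) lies midway between the tips of the shut fingers; the grasp point (between the pads) lies 19 mm behind it (ctrl.pinch_z is the distance from the TCP to the grasp point, in m); z points along the fingers, y is the line along which they close (so a half turn about z gives the same grasp; the last joint's range is limited). The gripper opens to 94 mm and grips with 3 to 60 N. Pads are 16 mm wide; open, the fingers measure 119 mm over their backs; the gripper's body (75 mm by 177 mm) begins 78 mm behind the grasp point.
Start: joints at [-1.329, 0.245, 1.558, -0, 1.339, -0.174], TCP at [0.263, -0.595, 0.205] pointing down, gripper open.
Joint ranges: [-3.13, 3.13], [-1.02, 2.26], [0.13, 2.54], [-0.95, 4.09], [0.21, 2.88], [-2.74, 2.74]. Speed limits (rad/s): [2.57, 2.57, 3.14, 3.14, 3.14, 3.14].

## Interface

Orientations are given as a rotation vector (axis times angle).
In Python, from workcell import ctrl gives the robot as it stands. Calls block until the motion is done:
- ctrl.movep(position, orientation): joint-space move of the TCP to a pose.
- ctrl.move_linear(position, frame=None, speed=0.15, contact_N=None): straight line of the TCP; frame=None keeps the orientation; speed is the mean speed in m/s. With contact_N (N) it stops when the force on the tool has changed by that much, and returns True; else False.
- ctrl.set_joints(angles): joint-space move.
- ctrl.set_gripper(opening): opening from 0.0 (shut) to 1.0 (fully open); the grip force is fixed at half the most; returns when the fingers have stopped.
- ctrl.sleep(seconds).
- ctrl.solve_ik(position, orientation): joint angles nearest the present ones, or None.
- ctrl.state(): the state.
- ctrl.read_camera(name): name is "scene" or "top" or "wrist"; returns a dict with "pixels" (480x640x3 uint8, blue, green, red), "z_map" (480x640 float32, m along the optical axis (not along the pixel's ray), 0 where there is no reading), "camera_matrix" (3x3 intrinsics, pixels), "pose" (4x4, takes a point from camera to world coordinates); the wrist camera has in their place "mount" (4x4, takes a point from camera to tool coordinates, whose origin is the TCP and whose axes are the flange's). Camera axes: x right, y up, looking along -z (the intrinsics and any distortion apply to the point x, -y, -z); pixel columns grow to the right and rows downward; lengths in m; the calibration is good to about 2 mm. A picture is of the moment at which its call begins: read the wrist's pose just before it.
A pose or a line that the arm cannot do raises ctrl.Unreachable and nothing moves.
- ctrl.job_done(): hands the job in; it is judged then, once.
Trained networks look in a picture, given as the dict that the camera call returned (one of the last four; its "shot" number tells which), for a name from the list of things; names that differ only in an ending like _2 or _b are one class to them, and where a whole thing is asked for, a point or a joint stands for the part that bears it (a point fixed in the world has none). Each returns a list of dicts, best first, with "p" (0 to 1); they miss things now and then, are a little off and sometimes report something else, mostly with a low value. They report only what shows in the picture. A call takes as long as a camera call.
- ctrl.find_in(picture, query): "centre" ([x, y, z] in m, in world coordinates, good to about 4 mm: the middle of the surface that is visible of it).
- ctrl.outline_of(picture, query): "pixels" (480x640 bool, what is visible of it).
The state is a dict: "time_s": time; "q": joint angles; "qd": joint speeds; "joint_torque": joint torques, N m; "tcp_pos": TCP position; "tcp_rot": TCP orientation; "ft_force": force on the tool from outside, world axes, zero at the start; "ft_torque": the same for the moment, N m; "width": opening from 0.0 (shut) to 1.0 (fully open); "grasp_force": force on a finger pad.
Only numpy, scipy, OpenCV 4.12 (cv2) and the standard library are available. Lean on these libraries where they do the work, as an engineer would, in place of code of your own. Each camera call takes 0.05 s, during which the arm holds its last target. There are 200 camera calls.

## Working session

There is one attempt and no reset: what is moved stays moved. The work goes in short steps, each a Python script; the robot and the scene stay as the last script left them, time stands still between calls to the robot, and variables do not carry over. Pictures are saved under pics/ and viewed, at most 10 in all, crops included, and the job is handed in when it is done.

```bash
mkdir -p pics; ls
python3 - <<'E'
from workcell import ctrl
import cv2,numpy as np
for n in ["scene","top"]:
    p=ctrl.read_camera(n); cv2.imwrite(f"pics/{n}1.png",p["pixels"])
    np.savez(f"{n}1.npz",z=p["z_map"],K=p["camera_matrix"],T=p["pose"])
    print(n,[k for k in p],p["pose"].round(3).tolist())
    for q in ["regulator","weight","chock","gauge","gate_valve","sight_tube","oil_can","wrench","spare_weight","bolt_cup"]:
        r=ctrl.find_in(p,q); print(q,[(np.round(d["centre"],3).tolist(),round(d["p"],2)) for d in r[:2]])
print(ctrl.state()["time_s"])
E
```

```text
pics
scene ['pixels', 'z_map', 'camera_matrix', 'pose', 'shot'] [[-0.591, -0.435, 0.68, 1.324], [0.807, -0.308, 0.504, 0.647], [-0.01, 0.846, 0.533, 0.838], [0.0, 0.0, 0.0, 1.0]]
regulator [([0.574, -0.174, 0.075], 0.63)]
weight [([0.555, -0.209, 0.191], 0.91)]
chock [([0.559, -0.042, 0.08], 0.84), ([0.649, -0.4, 0.034], 0.28)]
gauge [([0.483, 0.419, 0.076], 0.77)]
gate_valve [([0.529, 0.092, 0.048], 0.71), ([0.554, -0.206, 0.196], 0.29)]
sight_tube [([0.428, -0.193, 0.091], 0.66)]
oil_can [([0.48, -0.379, 0.059], 0.94)]
wrench [([0.27, 0.335, 0.008], 0.77)]
spare_weight [([0.65, -0.398, 0.035], 0.68)]
bolt_cup [([0.651, 0.389, 0.037], 0.9), ([0.649, -0.4, 0.034], 0.49)]
top ['pixels', 'z_map', 'camera_matrix', 'pose', 'shot'] [[0.016, 0.975, -0.221, 0.124], [-1.0, 0.016, -0.004, 0.007], [-0.001, 0.221, 0.975, 1.643], [0.0, 0.0, 0.0, 1.0]]
regulator [([0.538, -0.188, 0.08], 0.77)]
weight [([0.548, -0.213, 0.227], 0.96)]
chock [([0.527, -0.058, 0.126], 0.72)]
gauge [([0.466, 0.404, 0.098], 0.86), ([0.657, 0.397, 0.028], 0.52)]
gate_valve [([0.507, 0.088, 0.106], 0.88)]
sight_tube [([0.42, -0.201, 0.084], 0.88)]
oil_can [([0.455, -0.387, 0.071], 0.57)]
wrench [([0.316, 0.355, 0.009], 0.59)]
spare_weight [([0.635, -0.408, 0.032], 0.9)]
bolt_cup [([0.659, 0.395, 0.03], 0.77)]
1.1
```

View pics/scene1.png

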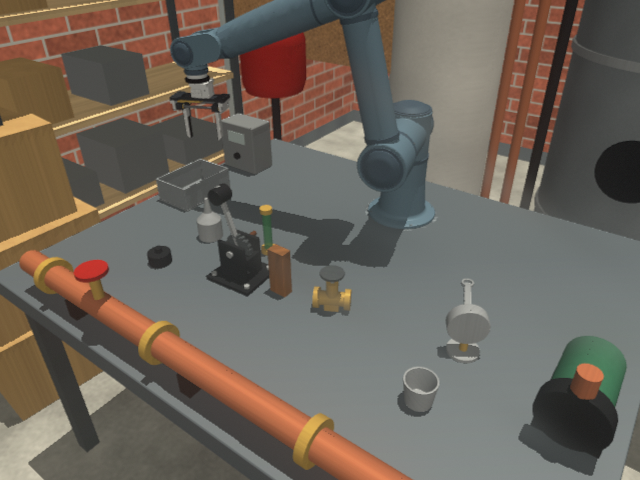

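View pics/top1.png

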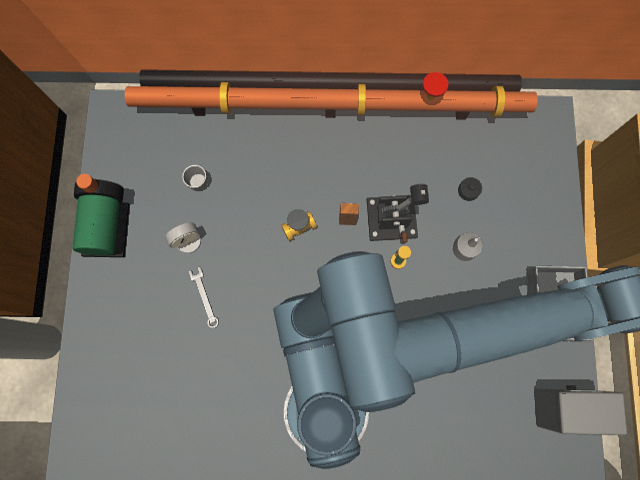

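```bash
cat > h.py <<'E'
import numpy as np
def cloud(n):
    d=np.load(n); z=d["z"];K=d["K"];T=d["T"]
    v,u=np.mgrid[:480,:640]
    P=np.stack([(u-K[0,2])/K[0,0]*z,-(v-K[1,2])/K[1,1]*z,-z],-1)
    W=P@T[:3,:3].T+T[:3,3]; W[z==0]=np.nan
    return W
E
python3 - <<'E'
from h import *
import cv2
for n in ["scene1.npz","top1.npz"]:
    W=cloud(n).reshape(-1,3); W=W[np.isfinite(W).all(1)]
    print(n)
    def show(t,x,y,z,):
        m=(W[:,0]>x[0])&(W[:,0]<x[1])&(W[:,1]>y[0])&(W[:,1]<y[1])&(W[:,2]>z[0])&(W[:,2]<z[1]); P=W[m]
        if len(P)<5: print(t,len(P));return
        r=cv2.minAreaRect(P[:,:2].astype(np.float32)); print(t,len(P),"med",np.median(P,0).round(3),"min",np.percentile(P,1,0).round(3),"max",np.percentile(P,99,0).round(3),"rect",np.round(r[0],3),np.round(r[1],3),round(r[2],1))
    show("chocktop",(.47,.63),(-.12,.0),(.12,.14))
    show("chockall",(.47,.63),(-.10,.0),(.02,.14))
    show("weight",(.47,.65),(-.3,-.14),(.2,.27))
    show("plate",(.4,.7),(-.3,-.08),(.006,.018))
    show("cheeks",(.48,.65),(-.25,-.09),(.105,.125))
    show("valve",(.42,.62),(.02,.16),(.01,.12))
    show("tube",(.38,.46),(-.25,-.15),(.02,.16))
    show("behind",(.57,.85),(-.11,.15),(.01,.3))
E
```

```text
scene1.npz
chocktop 213 med [ 0.548 -0.049  0.13 ] min [ 0.528 -0.078  0.121] max [ 0.559 -0.027  0.134] rect [ 0.543 -0.053] [0.033 0.054] 0.3
chockall 923 med [ 0.554 -0.043  0.086] min [ 0.528 -0.078  0.022] max [ 0.559 -0.026  0.133] rect [ 0.544 -0.053] [0.036 0.055] 0.4
weight 419 med [ 0.562 -0.216  0.24 ] min [ 0.53  -0.244  0.202] max [ 0.577 -0.204  0.257] rect [ 0.553 -0.226] [0.048 0.048] 2.1
plate 915 med [ 0.581 -0.156  0.013] min [ 0.43  -0.246  0.006] max [ 0.618 -0.11   0.018] rect [ 0.546 -0.183] [0.284 0.143] 4.4
cheeks 425 med [ 0.555 -0.173  0.115] min [ 0.515 -0.22   0.105] max [ 0.587 -0.138  0.124] rect [ 0.549 -0.182] [0.077 0.086] 3.9
valve 1138 med [0.524 0.094 0.05 ] min [0.487 0.052 0.011] max [0.556 0.136 0.11 ] rect [0.516 0.089] [0.059 0.091] 25.4
tube 387 med [ 0.428 -0.193  0.099] min [ 0.408 -0.214  0.022] max [ 0.437 -0.184  0.146] rect [ 0.422 -0.199] [0.035 0.034] 1.4
behind 26 med [ 0.847 -0.08   0.075] min [ 0.581 -0.11   0.01 ] max [ 0.85  -0.076  0.094] rect [ 0.715 -0.094] [0.272 0.006] 6.4
top1.npz
chocktop 210 med [ 0.542 -0.055  0.13 ] mi
[... 290 characters left out ...]
ax [ 0.575 -0.207  0.259] rect [ 0.553 -0.229] [0.045 0.043] 3.2
plate 1206 med [ 0.521 -0.173  0.011] min [ 0.403 -0.295  0.006] max [ 0.691 -0.087  0.018] rect [ 0.55  -0.191] [0.3   0.219] 0.6
cheeks 360 med [ 0.547 -0.182  0.116] min [ 0.513 -0.225  0.106] max [ 0.586 -0.143  0.125] rect [ 0.551 -0.185] [0.073 0.084] 4.1
valve 662 med [0.512 0.087 0.101] min [0.476 0.039 0.011] max [0.559 0.131 0.113] rect [0.522 0.087] [0.195 0.101] 4.2
tube 197 med [ 0.418 -0.198  0.141] min [ 0.404 -0.217  0.022] max [ 0.438 -0.185  0.15 ] rect [ 0.421 -0.201] [0.033 0.037] 65.9
behind 91 med [ 0.79  -0.062  0.012] min [ 0.578 -0.104  0.01 ] max [0.85  0.145 0.098] rect [0.713 0.019] [0.268 0.258] 1.9
```

The scene view shows the chock at (280,270), the regulator at (240,255) and its lever leaning to −y. In the top view the chock is at (348,213) and the sight tube at (401,257). The two views agree: chock (0.543, −0.054) with its top at z 0.13, weight (0.553, −0.228, 0.235), and a clear strip beyond the chock.

Run:
```python
from workcell import ctrl
import cv2,numpy as np
from scipy.spatial.transform import Rotation as R
best=None
for s in (1,-1):
    y=np.array([s,0,0.]); z=np.array([0,0,-1.]); r=R.from_matrix(np.c_[np.cross(y,z),y,z]).as_rotvec()
    q=ctrl.solve_ik([.49,-.054,.105],r); print(s,r.round(3),None if q is None else np.round(q,2))
    if q is not None and (best is None or abs(q[5])<best[0]): best=(abs(q[5]),r)
r=best[1]; np.save("r.npy",r)
p=ctrl.state()["tcp_pos"]
ctrl.set_gripper(0.0)
ctrl.move_linear([p[0],p[1],.38],speed=.25)
ctrl.movep([.485,-.054,.33],r)
ctrl.move_linear([.485,-.054,.108],speed=.2)
s=ctrl.state();print(s["time_s"],np.round(s["tcp_pos"],3),np.round(s["ft_force"],2))
for x in (.53,.55,.568):
    ctrl.move_linear([x,-.054,.108],speed=.035); print(np.round(ctrl.state()["ft_force"],2))
ctrl.sleep(.5)
ctrl.move_linear([.49,-.054,.12],speed=.15)
ctrl.move_linear([.47,-.054,.38],speed=.3)
ctrl.movep([.50,-.35,.38],r)
s=ctrl.state();print(s["time_s"],np.round(s["ft_force"],2))
p=ctrl.read_camera("scene"); cv2.imwrite("pics/scene2.png",p["pixels"])
np.savez("scene2.npz",z=p["z_map"],K=p["camera_matrix"],T=p["pose"])
from h import *
W=cloud("scene2.npz").reshape(-1,3)
m=(W[:,0]>.45)&(W[:,0]<.75)&(W[:,1]>-.1)&(W[:,1]<.02)&(W[:,2]>.012)&(W[:,2]<.2);P=W[m]
print(len(P),P.min(0),P.max(0),np.median(P[:,2]))
m=(W[:,0]>.47)&(W[:,0]<.65)&(W[:,1]>-.3)&(W[:,1]<-.14)&(W[:,2]>.2)&(W[:,2]<.27);P=W[m];print(np.percentile(P,[1,99],0).round(3))
```

```text
1 [2.221 2.221 0.   ] [-0.34 -0.01  2.03 -0.    1.12 -0.34]
-1 [ 2.221 -2.221  0.   ] None
6.7333 [ 0.486 -0.054  0.109] [-0.17 -0.12 -0.01]
[0.13 0.95 0.36]
[0.07 0.19 0.13]
[-0.27 -0.3  -0.5 ]
12.8917 [-0.37  0.44 -0.18]
986 [ 0.55683406 -0.08222857  0.01200803] [ 0.69086957 -0.0269159   0.03617539] 0.02976312469301512
[[ 0.531 -0.244  0.202]
 [ 0.577 -0.204  0.257]]
```

View pics/scene2.png

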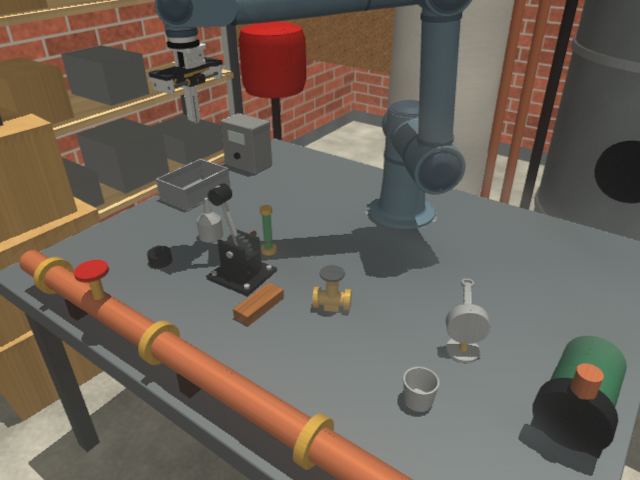

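The chock lies flat at (260,303), top at z 0.03, with the bystanders unmoved and the lever still back. Next is the lever.

Run:
```python
from workcell import ctrl
import cv2,numpy as np
r=np.load("r.npy")
ctrl.movep([.553,-.30,.34],r)
ctrl.move_linear([.553,-.30,.215],speed=.2)
for y in (-.24,-.165):
    ctrl.move_linear([.551,y,.215],speed=.07); s=ctrl.state(); print(s["time_s"],np.round(s["ft_force"],2),np.round(s["tcp_pos"],3))
ctrl.move_linear([.551,-.29,.24],speed=.25)
ctrl.move_linear([.52,-.33,.38],speed=.3)
ctrl.sleep(3.5)
p=ctrl.read_camera("scene"); cv2.imwrite("pics/scene3.png",p["pixels"])
s=ctrl.state();print(s["time_s"],np.round(s["ft_force"],2))
for q in ["weight","chock","gauge","gate_valve","sight_tube","oil_can","spare_weight"]:
    print(q,[(np.round(d["centre"],3).tolist(),round(d["p"],2)) for d in ctrl.find_in(p,q)[:1]])
```

```text
15.15 [ 0.56 -0.41 -0.55] [ 0.551 -0.24   0.214]
16.375 [-1.22  0.28  0.32] [ 0.551 -0.165  0.215]
21.2333 [-0.57  0.09  0.68]
weight [([0.55, -0.077, 0.098], 0.79)]
chock [([0.639, -0.047, 0.032], 0.84)]
gauge [([0.485, 0.415, 0.077], 0.84)]
gate_valve [([0.53, 0.093, 0.05], 0.95)]
sight_tube [([0.431, -0.191, 0.074], 0.77)]
oil_can []
spare_weight [([0.645, -0.4, 0.034], 0.68)]
```

View pics/scene3.png

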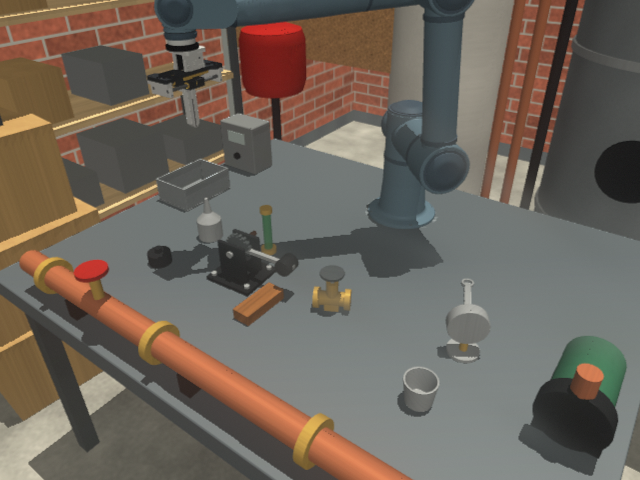

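The lever is down with its weight at (287,265), the chock is flat, and the other things are where they were. I'll check that the rod is level and at rest, then hand in.

Run:
```python
from workcell import ctrl
from h import *
t=[]
for i in range(2):
    ctrl.sleep(.7)
    p=ctrl.read_camera("scene"); np.savez("s4.npz",z=p["z_map"],K=p["camera_matrix"],T=p["pose"])
    W=cloud("s4.npz").reshape(-1,3)
    m=(W[:,0]>.5)&(W[:,0]<.6)&(W[:,1]>-.07)&(W[:,1]<.02)&(W[:,2]>.05)&(W[:,2]<.2);P=W[m]
    t.append(np.percentile(P[:,2],98)); print(len(P),np.percentile(P,[2,98],0).round(3).tolist())
if all(.105<a<.119 for a in t) and abs(t[0]-t[1])<.002: print(ctrl.job_done())
```

```text
405 [[0.517, -0.066, 0.074], [0.562, -0.011, 0.114]]
405 [[0.516, -0.066, 0.075], [0.561, -0.011, 0.113]]
the job is handed in; nothing more can be done
None
```

The job is handed in: the chock lies flat, having fallen away from the robot, and the lever sank by itself onto its lower stop; the gauge, valve, tube and spare weight measured unmoved within error, the other three only by eye.

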